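# Lock the steam valve into the pressure cooker's push-fit port

### The job

Lift the steam valve out of the wooden parts stand and push its stem straight down into the port on the pressure cooker's lid, without forcing it, until the teeth inside have clicked into its groove and it is pressed onto the seat inside, whose depth has to be felt, with about 18 N. Then, still holding it, tug it upward with about 15 N for half a second (never over 30 N either way) to prove that it is locked, and let go, leaving it upright and locked and the other things undisturbed.

Things in the scene. Friction and masses are not known exactly. Their poses are not given: they have to be found in the camera images.
- valve_grip (a point): centre of the black gripping sleeve (23 mm diameter, 36 mm tall) at the top of the steam valve (106 mm tall, upright, 0.12 kg); 84 mm above the stem's tip, 34 mm above the flange's underside. Own z is up the valve's axis; own x points along the steel side nozzle (9 mm thick, 23.5 mm below this point, 38 mm long): close the fingers along own y, across the nozzle
- valve_flange (a point): centre of the underside of the valve's steel flange (30 mm diameter, 4 mm thick), same axes as valve_grip. Below it is the stem: 50 mm long, 17 mm diameter, with a conical tip (9 mm wide at the end, 4 mm high) and a groove 8 to 17 mm above the tip
- valve: the same steam valve as a whole; origin at the tip of its stem, same axes as valve_grip
- stand_mouth (a point): centre of the mouth of the hole in the wooden parts stand (fixed, foot 72 mm wide, 60 mm wide, 56 mm tall) that the valve stands in at the start, flange on the mouth; hole 19 mm diameter, widening to 25 mm at the edge; z is up
- port_mouth (a point): centre of the mouth of the push-fit port on the pressure cooker's lid: a round steel boss 36 mm wide, its mouth 144 mm above the stove top and 26 mm above the lid; hole 19 mm diameter, widening to 25 mm in the top 4 mm; z is up. The seat that stops the stem's tip is rigid and lies 24 to 46 mm below the mouth, unseen and different each time, so the flange stops 4 to 26 mm above the mouth
- cooker: pressure cooker (fixed), steel, 182 mm wide over the lid, black side handles out to 119 mm from its centre; origin under its centre, z up; the port lies 35 mm from its axis along own -x. Opposite the port the lid has a black bail handle, 12 mm thick, up to 142 mm above the stove top and 41 mm or more from the port's axis
- grab_ring: steel ring in the port's wall (fixed, 4 to 6 mm below the mouth; z up), holding three sprung teeth and the seat deeper in the port. The teeth resist from 12 mm before the seat, most (up to 12 N) some 6 mm before it, and snap into the groove 2 mm before it. Locked, the valve can rise about 2 mm, then is held rigidly. It may face any way round. Over 30 N between valve and cooker is forcing
- pepper_mill: dark wooden pepper mill, 58 mm wide, 150 mm tall; origin under its centre
- salt_shaker: salt shaker, 44 mm wide, 90 mm tall; origin under its centre
- tin: round food tin, 75 mm wide, 58 mm tall; origin under its centre
Things that resemble listed ones, but are neither listed nor needed, are in the scene too. Leave any blue or purple look-alike of the valve alone. Leave any red look-alike of the part that bears stand_mouth alone.

How it is judged (in metres and radians):
On the way, in this order (a step that is already met when the one before it is completed fails the run):
1. the valve is lifted clear of the stand, its stem's tip above the stand's mouth (z of valve_flange in the frame of stand_mouth above 0.052 m), for 0.1 s.
2. the valve is pushed home in the port: its stem presses on the seat inside with more than 12 N, within 3 mm of the port's axis and upright within 0.1 rad (z of valve_flange in the frame of port_mouth between 0.001 and 0.028 m and horizontal distance between valve_flange and port_mouth below 0.003 m and angle between valve_flange's own z axis and vertical below 0.1 rad and contact force between valve and core_c0 above 12 N), for 0.2 s.
3. the valve is tugged upward: off the seat, its groove bears on the teeth with more than 8 N for 0.2 s and it does not come out (z of valve_flange in the frame of port_mouth between 0.001 and 0.031 m and horizontal distance between valve_flange and port_mouth below 0.003 m and contact force between valve and grab_ring above 8 N and contact force between valve and core_c0 below 0.5 N), for 0.2 s.
At the end, for the whole second after the job is handed in: The valve stays in the port, locked and let go: flange not more than 29.5 mm above the mouth, within 3 mm of the port's axis, upright within 0.15 rad and still (z of valve_flange in the frame of port_mouth between 0.001 and 0.0295 m and horizontal distance between valve_flange and port_mouth below 0.003 m and angle between valve_flange's own z axis and vertical below 0.15 rad and linear speed of valve below 0.02 m/s); the robot touches nothing.
It fails at once if the valve is forced: more than 30 N between it and the cooker (contact force between valve and cooker above 30 N).
It fails at once if the pepper mill is moved more than 20 mm (distance of pepper_mill from where it was at the start of the episode above 0.02 m).
It fails at once if the salt shaker is moved more than 20 mm (distance of salt_shaker from where it was at the start of the episode above 0.02 m).
It fails at once if the tin is moved more than 20 mm (distance of tin from where it was at the start of the episode above 0.02 m).
It also fails if it takes over 58 s, if anything falls off the work surface, if the arm or the gripper's body presses on something with over 40 N, if the wrist force passes 120 N, or if a joint passes its speed limit or range.

### The arm

A 6-joint arm with a two-finger parallel gripper is mounted at the origin on a cart in front of the work surface, level with it; the furniture and walls round the work are solid. World frame = base frame: x ahead of the robot, y to its left, z up, the work surface at z = 0. Lengths are in m, angles in degrees, forces in N, time in s.
With the tool pointing down it reaches from about 0.3 to 1 m from the base axis. Payload 5.1 kg.
Tool frame: the origin (TCP) lies at the centre of the arm's flange, where the gripper is bolted on; the fingertips stand 190 mm ahead of it and the grasp point (between the pads) lies 171 mm ahead of it; z points along the fingers, y is the line along which they close (so a half turn about z gives the same grasp; the last joint's range is limited). The gripper opens to 95 mm and grips with 3 to 60 N. Pads are 20 mm wide; open, the fingers measure 119 mm over their backs; the gripper's body (75 mm by 180 mm) begins 59 mm behind the grasp point.
Start: joints at [-68.617, 7.093, 94.555, -0, 78.352, -4.733], TCP at [0.286, -0.584, 0.405] pointing down, gripper open.
Joint ranges: [-149.61, 149.61], [-58.7, 133.49], [1.44, 155.28], [-77.14, 257.14], [18.33, 153.61], [-166.67, 166.67]. Speed limits (degrees/s): [147.25, 147.25, 180, 180, 180, 180].

### API

Orientations are given as [roll, pitch, yaw] about the fixed x, y, z axes, in that order (R = Rz(yaw) Ry(pitch) Rx(roll)).
In Python, from workcell import ctrl gives the robot as it stands.
- The arm moves only by the tool step_arm, never from a script. Its argument "moves" is a list of rows, each a list of 7 numbers: the shift along the tool's x, y, z normalised to -1 to 1, where 1 is 1 m, then the turn, a rotation vector about the tool's x, y, z normalised to -1 to 1, where 1 is 180 degrees, then the closure, from -1 (fully open) to 1 (shut). A call has 1 to 12 rows; each row shifts and turns the commanded pose from where the row before left it, along the tool's axes as they then stand; what a row does not reach is not made up. A row lasts 1/12 s, in which the tool goes at most 41.7 mm and 7.16 degrees, less where a joint would pass 70% of its speed; a pose out of reach is approached as far as the arm can. A call with a number of a shift or a turn outside -1 to 1 is refused whole. A call with a gripper value outside its range is refused whole. The fingers move at their own pace and stop on an object; "squeeze" is the grip in N (left out, the last holds). Time passes only in rows, so rows that do not move let the fingers close. It gives the time, the measured TCP pose, the force, the opening and the grip force at its end, in the units of the state.
- ctrl.read_state(): the state, without advancing time (a new reading comes with each control period).
- ctrl.grab_frame(name): name is "scene" or "top"; returns a dict with "color" (400x640x3 uint8, red, green, blue), "z_map" (400x640 float32, m along the optical axis (not along the pixel's ray), 0 where there is no reading), "K" (3x3 intrinsics, pixels), "extrinsics" (4x4, takes a point from world to camera coordinates). Camera axes: x right, y up, looking along -z (the intrinsics and any distortion apply to the point x, -y, -z); pixel columns grow to the right and rows downward; lengths in m; the calibration is good to about 2 mm. A picture is of the moment at which its call begins.
- ctrl.hand_in(): hands the job in; it is judged then, once.
The state is a dict: "t": time; "joint_pos": joint angles; "qvel": joint speeds; "tau": joint torques, N m; "tool_pos": TCP position; "tcp_rot": TCP orientation; "ft_force": force on the tool from outside, world axes, zero at the start; "torque": the same for the moment, N m; "opening": finger opening in m; "grip_force": force on a finger pad.
Only numpy, scipy, OpenCV 4.12 (cv2) and the standard library are available. Lean on these libraries where they do the work, as an engineer would, in place of code of your own. Each camera call takes 0.05 s, during which the arm holds its last target. There are 200 camera calls.

## Working session

There is one attempt and no reset: what is moved stays moved. The work goes in short steps, Python scripts to look and compute and a tool call to move; the robot and the scene stay as the last step left them, time stands still between calls to the robot, and variables do not carry over. Pictures are saved under pics/ and viewed, at most 10 in all, crops included, and the job is handed in when it is done.

Besides the shell and the picture viewer there is one more tool, called after "Emit:" as name([rows], argument=value, ...), one row to a line, values as JSON. step_arm: Moves the arm, as the interface text tells. Scaled input: -1 to 1 covers 1 m each way for a shift and 180 degrees each way for a turn. Its arguments: {"type":"object","properties":{"moves":{"type":"array"},"squeeze":{"type":"number"}},"required":["moves"]}

```bash
mkdir -p pics; ls; cat > h.py <<'E'
import numpy as np, cv2, json
from workcell import ctrl
def grab(n):
    f=ctrl.grab_frame(n); return f
def pts(f):
    z=f["z_map"].astype(float);K=np.array(f["K"]);E=np.array(f["extrinsics"])
    v,u=np.mgrid[:z.shape[0],:z.shape[1]]
    x=(u-K[0,2])/K[0,0]*z;y=(v-K[1,2])/K[1,1]*z
    c=np.stack([x,-y,-z],-1)
    return (c-E[:3,3])@E[:3,:3]
def ray(f,u,v,h):
    K=np.array(f["K"]);E=np.array(f["extrinsics"]);R=E[:3,:3]
    o=-R.T@E[:3,3];d=R.T@np.array([(u-K[0,2])/K[0,0],-(v-K[1,2])/K[1,1],-1])
    return o+d*(h-o[2])/d[2]
E
python3 - <<'E'
from h import *
for n in("scene","top"):
    f=grab(n);cv2.imwrite(f"pics/{n}0.png",f["color"][:,:,::-1]);np.savez(f"{n}0.npz",**{k:f[k] for k in("color","z_map","K","extrinsics")})
    E=np.array(f["extrinsics"]);print(n,np.round(-E[:3,:3].T@E[:3,3],3),np.round(f["K"],1).tolist(),[k for k in f])
    print(np.round(E,3).tolist(),(f["z_map"]>0).mean())
print(ctrl.read_state())
E
```

```text
pics
scene [0.035 0.46  0.558] [[443.4, 0.0, 313.3], [0.0, 443.4, 201.6], [0.0, 0.0, 1.0]] ['color', 'z_map', 'K', 'extrinsics']
[[-0.573, -0.819, -0.018, 0.407], [0.398, -0.298, 0.868, -0.361], [-0.716, 0.49, 0.497, -0.478], [0.0, 0.0, 0.0, 1.0]] 0.974109375
top [0.493 0.051 1.074] [[381.0, 0.0, 324.0], [0.0, 381.0, 205.6], [0.0, 0.0, 1.0]] ['color', 'z_map', 'K', 'extrinsics']
[[0.016, -0.999, 0.038, 0.003], [0.981, 0.023, 0.194, -0.693], [-0.195, 0.034, 0.98, -0.959], [0.0, 0.0, 0.0, 1.0]] 0.9960703125
{'t': 0.1, 'joint_pos': array([-6.86159466e+01,  7.12943682e+00,  9.46238399e+01, -8.18867605e-04,
        7.83526916e+01, -4.73248699e+00]), 'qvel': array([-0.0247919 , -0.07323538, -0.13960259,  0.01283685,  0.03429435,
        0.0512968 ]), 'tau': array([-1.87742189e-04, -4.18884265e+01, -3.61095071e+01,  7.77159934e-02,
        4.61429323e-02, -5.93962204e-05]), 'tool_pos': array([ 0.28602343, -0.58344474,  0.40363824]), 'tcp_rot': array([-1.79894327e+02, -7.94379599e-03,  2.61166991e+01]), 'ft_force': array([ 0.30872239,  0.49312284, -0.1522882 ]), 'torque': array([-0.00867324, -0.01057206,  0.06152218]), 'grip_force': 0.0, 'opening': 0.0951603499274353}
```

View pics/scene0.png

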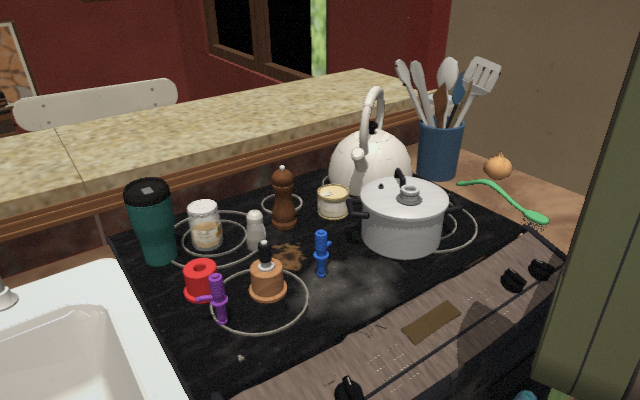

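View pics/top0.png

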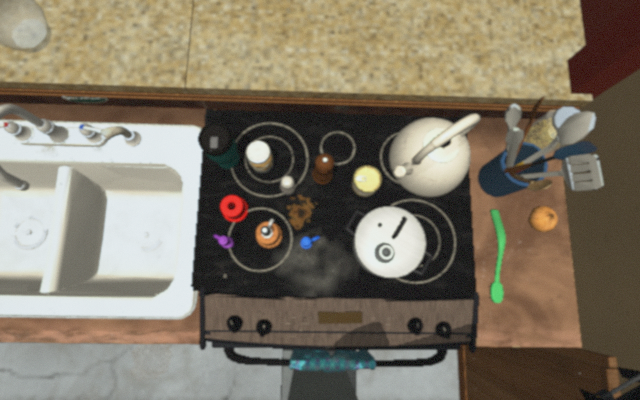

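The valve stands in the wooden stand at scene (266,270) / top (267,235). The cooker is at top (390,241), with its port at top (385,252) / scene (408,193). Next I measure them with the depth maps.

```bash
python3 - <<'E'
from h import *
out=[]
for n,(a,b,c,d),(e,g,i,j) in(("scene",(230,310,230,310),(370,450,165,245)),("top",(240,300,205,265),(355,425,205,275))):
    f=dict(np.load(f"{n}0.npz"));P=pts(f)
    im=f["color"][:,:,::-1]
    out.append(np.hstack([cv2.resize(im[c:d,a:b],(400,300)),cv2.resize(im[i:j,e:g],(400,300))]))
    np.save(n+"P.npy",P)
    hsv=cv2.cvtColor(f["color"],cv2.COLOR_RGB2HSV)
    Q=P[c:d,a:b].reshape(-1,3);H=hsv[c:d,a:b].reshape(-1,3)
    for lo,hi in((.045,.053),(.053,.059),(.059,.066),(.07,.082),(.083,.1),(.1,.104),(.104,.12)):
        m=(Q[:,2]>lo)&(Q[:,2]<hi); q=Q[m]
        if len(q):print(n,"valve",lo,len(q),q.min(0).round(4),q.max(0).round(4),np.median(q,0).round(4),H[m].mean(0).round())
    Q=P[i:j,e:g].reshape(-1,3)
    for lo,hi in((.11,.122),(.122,.138),(.140,.148),(.148,.2)):
        m=(Q[:,2]>lo)&(Q[:,2]<hi); q=Q[m]
        if len(q):print(n,"lid",lo,len(q),q.min(0).round(4),q.max(0).round(4),np.median(q,0).round(4))
cv2.imwrite("pics/crops.png",np.vstack(out))
E
```

```text
scene valve 0.045 168 [0.5842 0.1077 0.045 ] [0.7594 0.2008 0.0529] [0.5998 0.1682 0.0485] [ 14.  97. 117.]
scene valve 0.053 399 [0.585  0.122  0.0531] [0.7451 0.2007 0.059 ] [0.6056 0.1769 0.0561] [ 14. 117. 179.]
scene valve 0.059 91 [0.6001 0.1565 0.059 ] [0.6278 0.1843 0.0659] [0.6088 0.1752 0.0606] [ 19.  15. 164.]
scene valve 0.07 54 [0.6038 0.1626 0.0703] [0.621  0.1822 0.0819] [0.6067 0.1742 0.0766] [80. 41. 43.]
scene valve 0.083 99 [0.6032 0.159  0.0831] [0.6193 0.1816 0.0998] [0.6067 0.1752 0.0911] [97. 40. 25.]
scene valve 0.1 25 [0.6033 0.1629 0.1004] [0.6176 0.1821 0.1039] [0.6061 0.1742 0.1022] [80. 38. 24.]
scene valve 0.104 96 [0.6028 0.1588 0.1044] [0.625  0.1823 0.1134] [0.6116 0.1725 0.1083] [67. 20. 83.]
scene lid 0.11 2160 [ 0.5033 -0.2362  0.11  ] [ 0.6807 -0.0627  0.1219] [ 0.5707 -0.1337  0.1175]
scene lid 0.122 278 [ 0.5388 -0.18    0.122 ] [ 0.6523 -0.1063  0.138 ] [ 0.5582 -0.1251  0.1284]
scene lid 0.14 173 [ 0.5447 -0.1842  0.14  ] [ 0.6481 -0.1142  0.1452] [ 0.5696 -0.1395  0.1425]
top valve 0.045 30 [0.5906 0.1384 0.0461] [0.6928 0.2438 0.0529] [0.619
[... 246 characters left out ...]
op valve 0.07 19 [0.6089 0.1538 0.0701] [0.6525 0.1642 0.0819] [0.6392 0.1587 0.0714] [ 26.  21. 163.]
top valve 0.083 9 [0.6074 0.1558 0.0833] [0.6204 0.172  0.0961] [0.6094 0.1604 0.0896] [ 29.  19. 119.]
top valve 0.1 4 [0.6086 0.1573 0.1004] [0.6261 0.173  0.1039] [0.6113 0.1675 0.1017] [ 29.  16. 102.]
top valve 0.104 64 [0.6079 0.1568 0.1041] [0.6286 0.1775 0.1154] [0.6179 0.1667 0.1082] [ 48.  24. 141.]
top lid 0.11 3185 [ 0.5127 -0.2399  0.11  ] [ 0.6845 -0.062   0.122 ] [ 0.5971 -0.1535  0.1174]
top lid 0.122 217 [ 0.5352 -0.2026  0.122 ] [ 0.6586 -0.0934  0.138 ] [ 0.5739 -0.1358  0.1242]
top lid 0.14 187 [ 0.5483 -0.1867  0.14  ] [ 0.6538 -0.1176  0.1479] [ 0.5773 -0.1465  0.1432]
```

View pics/crops.png

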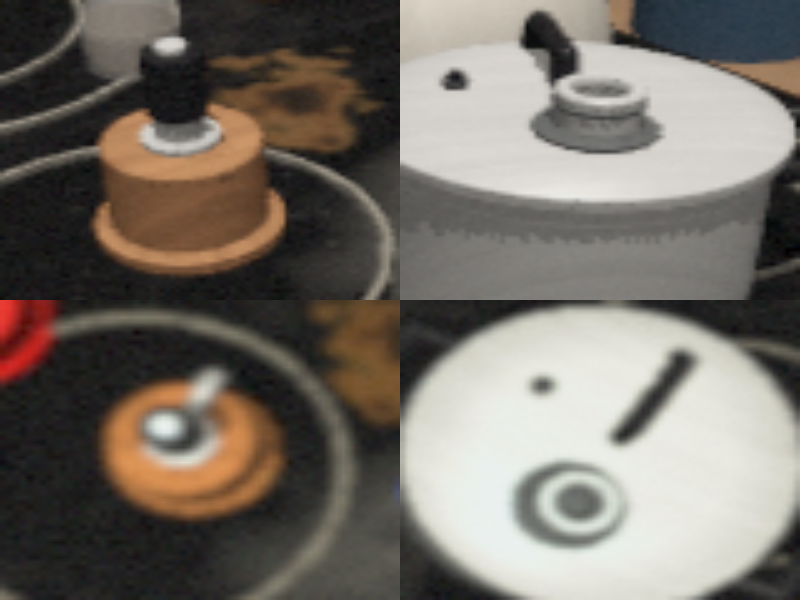

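```bash
python3 - <<'E'
from h import *
from scipy.optimize import least_squares
def fit(q):
    r=least_squares(lambda p:np.hypot(q[:,0]-p[0],q[:,1]-p[1])-p[2],[*q[:,:2].mean(0),.015],loss="soft_l1",f_scale=.001);return r.x.round(4)
for n in("scene","top"):
    f=dict(np.load(f"{n}0.npz"));P=np.load(n+"P.npy");Q=P.reshape(-1,3)
    d=np.hypot(Q[:,0]-.564,Q[:,1]+.135)
    q=Q[(d<.028)&(Q[:,2]>.1405)&(Q[:,2]<.147)];print(n,"boss",len(q),q.min(0).round(4),q.max(0).round(4),fit(q),np.median(q[:,2]))
    d=np.hypot(Q[:,0]-.615,Q[:,1]-.168)
    q=Q[(d<.06)&(Q[:,2]>.0535)&(Q[:,2]<.0585)];h=cv2.minEnclosingCircle(q[:,:2].astype(np.float32));print(n,"stand",h,q.min(0).round(4),q.max(0).round(4))
    d=np.hypot(Q[:,0]-.615,Q[:,1]-.168)
    q=Q[(d>.018)&(d<.045)&(Q[:,2]>.0625)&(Q[:,2]<.08)];print(n,"nozzle",len(q),q.round(3)[::max(1,len(q)//12)].tolist())
    q=Q[(d<.016)&(Q[:,2]>.104)];print(n,"cap",len(q),fit(q),q.max(0).round(4),q.min(0).round(4))
    m=(Q[:,0]>.45)&(Q[:,0]<.9)&(Q[:,1]<-.02)&(Q[:,1]>-.4)
    for z in(.16,.2,.25,.3):
        q=Q[m&(Q[:,2]>z)];print(z,len(q),q.min(0).round(3),q.max(0).round(3)) if len(q) else 0
    # masks for ray casts
    hsv=cv2.cvtColor(f["color"],cv2.COLOR_RGB2HSV)
    if n=="top":
        a=f["color"][205:275,355:425].astype(int).sum(2)
        print("hole dark", [(np.array(np.nonzero(a[30:50,20:40]<400)).mean(1)+[235,375]).tolist()])
# lid circle fit from top: height .118 edge
E
```

```text
scene boss 120 [ 0.5447 -0.1501  0.1406] [ 0.5806 -0.1142  0.1452] [ 0.5615 -0.131   0.0149] 0.1432574121532528
scene stand ((0.6151840090751648, 0.17090333998203278), 0.03084048628807068) [0.585  0.1412 0.0536] [0.645  0.2007 0.0584]
scene nozzle 0 []
scene cap 96 [0.6135 0.1715 0.0074] [0.625  0.1823 0.1134] [0.6028 0.1588 0.1044]
0.16 982 [ 0.753 -0.4    0.16 ] [ 0.899 -0.202  0.311]
0.2 682 [ 0.753 -0.4    0.2  ] [ 0.896 -0.209  0.311]
0.25 314 [ 0.811 -0.4    0.25 ] [ 0.883 -0.253  0.311]
0.3 40 [ 0.815 -0.399  0.3  ] [ 0.883 -0.381  0.311]
top boss 112 [ 0.5483 -0.152   0.1406] [ 0.5827 -0.1176  0.1468] [ 0.5662 -0.1349  0.0144] 0.1440218864695631
top stand ((0.6183486580848694, 0.16734673082828522), 0.029814409092068672) [0.5899 0.1383 0.0535] [0.6467 0.197  0.0585]
top nozzle 28 [[0.653, 0.157, 0.069], [0.65, 0.157, 0.068], [0.651, 0.152, 0.064], [0.647, 0.157, 0.069], [0.648, 0.152, 0.065], [0.644, 0.157, 0.072], [0.642, 0.162, 0.071], [0.642, 0.156, 0.072], [0.639, 0.162, 0.07], [0.639, 0.157, 0.069], [0.636, 0.162, 0.071], [0.637, 0.156, 0.07], [0.634, 0.162, 0.066], [0.635, 0.157, 0.066]]
top cap 64 [0.6187 0.1672 0.0081] [0.6286 0.1775 0.1154] [0.6079 0.1568 0.1041]
0.16 1042 [ 0.758 -0.4    0.16 ] [ 0.899 -0.205  0.313]
0.2 910 [ 0.758 -0.4    0.2  ] [ 0.899 -0.212  0.313]
0.25 476 [ 0.817 -0.4    0.25 ] [ 0.889 -0.25   0.313]
0.3 68 [ 0.818 -0.4    0.3  ] [ 0.887 -0.383  0.313]
hole dark [[248.5, 383.6190476190476]]
```

Emit:
step_arm([
  [0.0262,-0.0221,0,0,0,0,0],
  [0.0262,-0.0221,0,0,0,0,0],
  [0.0262,-0.0221,0,0,0,0,0],
  [0.0262,-0.0221,0,0,0,0,0],
  [0.0262,-0.0221,0,0,0,0,0],
  [0.0262,-0.0221,0,0,0,0,0],
  [0.0262,-0.0221,0,0,0,0,0],
  [0.0262,-0.0221,0,0,0,0,0],
  [0.0262,-0.0221,0,0,0,0,0],
  [0.0262,-0.0221,0,0,0,0,0],
  [0.0262,-0.0221,0,0,0,0,0],
  [0.0262,-0.0221,0,0,0,0,0],
], squeeze=45)

```text
t: 1.1
tool_pos: [0.4518, -0.2054, 0.4043]
tcp_rot: [-180.0, 0.0, 26.1]
ft_force: [-0.4, 0.1, 0.3]
opening: 0.0477
grip_force: 0.0
```

Emit:
step_arm([
  [0.0262,-0.0221,0,0,0,0,0],
  [0.0262,-0.0221,0,0,0,0,0],
  [0.0262,-0.0221,0,0,0,0,0],
  [0.0262,-0.0221,0,0,0,0,0],
  [0.0262,-0.0221,0,0,0,0,0],
  [0.0262,-0.0221,0,0,0,0,0],
  [0.0262,-0.0221,0,0,0,0,0],
  [0.0262,-0.0221,0,0,0,0,0],
  [0.0262,-0.0221,0,0,0,0,0],
  [0.0262,-0.0221,0,0,0,0,0],
  [0.0262,-0.0221,0,0,0,0,0],
  [0.0262,-0.0221,0,0,0,0,0],
])

```text
t: 2.1
tool_pos: [0.6175, 0.1711, 0.4041]
tcp_rot: [-180.0, 0.1, 26.1]
ft_force: [0.2, 0.5, 0.2]
opening: 0.0474
grip_force: 0.0
```

Emit:
step_arm([
  [0,0,0,0,0,0.0327,0],
  [0,0,0,0,0,0.0327,0],
  [0,0,0,0,0,0.0327,0],
  [0,0,0,0,0,0.0327,0],
  [0,0,0,0,0,0.0327,0],
  [0,0,0,0,0,0.0327,0],
  [0,0,0,0,0,0.0327,0],
  [0,0,0,0,0,0.0327,0],
  [0,0,0,0,0,0,0],
  [0,0,0,0,0,0,0],
])

```text
t: 2.93
tool_pos: [0.6171, 0.1694, 0.4042]
tcp_rot: [180.0, 0.0, -20.8]
ft_force: [-0.1, 0.2, 1.2]
opening: 0.0476
grip_force: 0.0
```

Emit:
step_arm([
  [0,0,0.022,0,0,0,0],
  [0,0,0.022,0,0,0,0],
  [0,0,0.022,0,0,0,0],
  [0,0,0.02,0,0,0,0],
  [0,0,0,0,0,0,0],
])

```text
t: 3.35
tool_pos: [0.6156, 0.169, 0.313]
tcp_rot: [179.7, 0.5, -20.9]
ft_force: [-1.6, -0.4, -0.4]
opening: 0.0475
grip_force: 0.0
```

```bash
python3 - <<'E'
from h import *
o=[]
for n,(a,b,c,d) in(("scene",(205,325,190,310)),("top",(215,315,180,280))):
    f=grab(n);o.append(cv2.resize(f["color"][c:d,a:b,::-1],(400,400),interpolation=cv2.INTER_CUBIC))
    np.savez(f"{n}1.npz",**{k:f[k] for k in("color","z_map","K","extrinsics")})
    # projected expected: grasp axis at z heights
    K=np.array(f["K"]);E=np.array(f["extrinsics"])
    for z in(.125,.112,.06):
        c3=E[:3,:3]@[.617,.1693,z]+E[:3,3];print(n,z,(K[0,2]-K[0,0]*c3[0]/c3[2]).round(1),(K[1,2]+K[1,1]*c3[1]/c3[2]).round(1))
cv2.imwrite("pics/hover.png",np.hstack(o))
s=ctrl.read_state();print(s["tool_pos"],s["tcp_rot"],s["ft_force"])
E
```

```text
scene 0.125 263.2 234.6
scene 0.112 263.7 240.7
scene 0.06 265.8 264.3
top 0.125 263.3 229.5
top 0.112 263.9 230.2
top 0.06 266.2 232.7
[0.6170246 0.1693577 0.3179976] [ 1.79940192e+02  1.00877931e-01 -2.08954955e+01] [0.69464974 0.19567308 0.95631066]
```

View pics/hover.png

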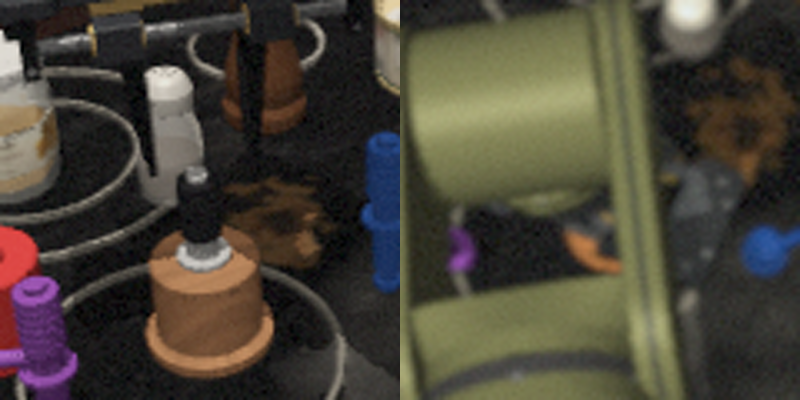

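The crop shows the open fingers (tips at crop (150,175) and (255,145)) straddling the valve (cap at (196,172)). I'll check the camera offset using the finger points.

```bash
python3 - <<'E'
from h import *
f=dict(np.load("scene1.npz"));P=pts(f).reshape(-1,3)
y=np.radians(-20.9);X=np.array([np.cos(y),np.sin(y)]);Y=np.array([np.sin(y),-np.cos(y)])
d=P[:,:2]-[.617,.1694];a=d@X;b=d@Y
for lo,hi in((.132,.15),(.15,.17)):
    m=(P[:,2]>lo)&(P[:,2]<hi)&(abs(a)<.03)&(abs(b)<.06)
    for s in(1,-1):
        k=m&(b*s>0);print(lo,s,k.sum(),"x",np.percentile(a[k],[3,50,97]).round(4),"y",np.percentile(b[k],[3,50,97]).round(4))
m=(P[:,2]<.14)&(P[:,2]>.11)&(abs(a)<.06)&(abs(b)<.06);print(P[m][:,2].min(), m.sum())
E
```

```text
0.132 1 54 x [-0.0172 -0.0142  0.0047] y [0.0263 0.0291 0.0336]
0.132 -1 42 x [-0.0174 -0.0153 -0.0125] y [-0.0291 -0.025  -0.0215]
0.15 1 69 x [-0.0168 -0.0147  0.0031] y [0.0261 0.0294 0.035 ]
0.15 -1 56 x [-0.0167 -0.0148 -0.0129] y [-0.0311 -0.0263 -0.0217]
0.11040140822497833 93
```

Emit:
step_arm([
  [0.001,0,0.015,0,0,0,0],
  [0,0,0.015,0,0,0,0],
  [0,0,0.015,0,0,0,0],
  [0,0,0.012,0,0,0,0],
  [0,0,0,0,0,0,0],
  [0,0,0,0,0,0,0],
])

```text
t: 3.95
tool_pos: [0.6176, 0.1689, 0.2599]
tcp_rot: [179.9, 0.2, -21.0]
ft_force: [-1.1, 0.0, 0.1]
opening: 0.0476
grip_force: 0.0
```

Emit:
step_arm([
  [0,0,0,0,0,0,0.3],
  [0,0,0,0,0,0,0.4],
  [0,0,0,0,0,0,0.45],
  [0,0,0,0,0,0,0.5],
  [0,0,0,0,0,0,0.5],
], squeeze=5)

```text
t: 4.37
tool_pos: [0.6183, 0.1691, 0.2625]
tcp_rot: [-180.0, -0.1, -21.0]
ft_force: [-0.0, 0.6, 0.9]
opening: 0.0251
grip_force: 0.0
```

Emit:
step_arm([
  [0,0,0,0,0,0,1],
  [0,0,0,0,0,0,1],
  [0,0,0,0,0,0,1],
  [0,0,0,0,0,0,1],
], squeeze=5)

```text
t: 4.7
tool_pos: [0.6183, 0.1691, 0.2623]
tcp_rot: [-180.0, -0.0, -21.0]
ft_force: [-0.2, 0.3, 2.0]
opening: 0.0227
grip_force: 5.0
```

Emit:
step_arm([
  [0,0,0,0,0,0,1],
  [0,0,0,0,0,0,1],
  [0,0,0,0,0,0,1],
  [0,0,0,0,0,0,1],
], squeeze=45)

```text
t: 5.03
tool_pos: [0.6183, 0.1691, 0.2623]
tcp_rot: [-180.0, -0.0, -21.0]
ft_force: [0.1, 0.1, 3.9]
opening: 0.0222
grip_force: 45.0
```

Emit:
step_arm([
  [0,0,-0.005,0,0,0,1],
  [0,0,-0.01,0,0,0,1],
  [0,0,-0.015,0,0,0,1],
  [0,0,-0.02,0,0,0,1],
  [0,0,-0.03,0,0,0,1],
  [0,0,-0.03,0,0,0,1],
  [0,0,-0.03,0,0,0,1],
  [0,0,-0.01,0,0,0,1],
  [0,0,0,0,0,0,1],
  [0,0,0,0,0,0,1],
])

```text
t: 5.87
tool_pos: [0.6178, 0.1689, 0.4114]
tcp_rot: [180.0, 0.0, -21.0]
ft_force: [-0.7, -0.4, -2.2]
opening: 0.0223
grip_force: 45.0
```

Emit:
step_arm([
  [0,0,-0.02,0,0,0,1],
  [0.00594,0.0301,-0.01,0,0,0,1],
  [0.00594,0.0301,0,0,0,0,1],
  [0.00594,0.0301,0,0,0,0,1],
  [0.00594,0.0301,0,0,0,0,1],
  [0.00594,0.0301,0,0,0,0,1],
  [0.00594,0.0301,0,0,0,0,1],
  [0.00594,0.0301,0,0,0,0,1],
  [0.00594,0.0301,0,0,0,0,1],
  [0.00594,0.0301,0,0,0,0,1],
  [0.00594,0.0301,0,0,0,0,1],
  [0,0,0,0,0,0,1],
])

```text
t: 6.87
tool_pos: [0.5646, -0.1372, 0.4379]
tcp_rot: [179.8, 0.3, -21.3]
ft_force: [0.0, -0.4, -1.6]
opening: 0.0226
grip_force: 45.0
```

Emit:
step_arm([
  [0,0,0.01,0,0,0,1],
  [0,0,0.01,0,0,0,1],
  [0,0,0,0,0,0,1],
  [0,0,0,0,0,0,1],
  [0,0,0,0,0,0,1],
])

```text
t: 7.28
tool_pos: [0.566, -0.1323, 0.4209]
tcp_rot: [-180.0, 0.1, -20.9]
ft_force: [-0.4, -0.5, -0.8]
opening: 0.0223
grip_force: 45.0
```

```bash
python3 - <<'E'
from h import *
o=[]
for n,(a,b,c,d) in(("scene",(350,470,110,230)),("top",(335,435,200,300))):
    f=grab(n);o.append(cv2.resize(f["color"][c:d,a:b,::-1],(400,400),interpolation=cv2.INTER_CUBIC))
    np.savez(f"{n}2.npz",**{k:f[k] for k in("color","z_map","K","extrinsics")})
cv2.imwrite("pics/port.png",np.hstack(o))
s=ctrl.read_state();print(s["tool_pos"],s["tcp_rot"],s["ft_force"],s["joint_pos"])
f=dict(np.load("scene2.npz"));Q=pts(f).reshape(-1,3)
d=np.hypot(Q[:,0]-.564,Q[:,1]+.133)
for lo,hi in((.14,.147),(.165,.18),(.18,.2),(.2,.206),(.206,.216),(.23,.26)):
    q=Q[(d<.028)&(Q[:,2]>lo)&(Q[:,2]<hi)]
    if len(q):print(lo,len(q),q.min(0).round(4),q.max(0).round(4),np.median(q,0).round(4))
E
```

```text
[ 0.56613879 -0.13256481  0.42210189] [-1.79997548e+02 -3.30180748e-02 -2.09002042e+01] [-0.14176304 -0.14487219 -1.07710598] [-1.84681077e+01 -2.12529416e+00  1.02404187e+02  1.06589012e-03
  7.96880148e+01  9.24319053e+01]
0.14 122 [ 0.5441 -0.1479  0.1401] [ 0.5807 -0.114   0.1458] [ 0.5623 -0.1314  0.1434]
0.165 51 [ 0.553  -0.1405  0.165 ] [ 0.5676 -0.1225  0.1793] [ 0.559  -0.1281  0.1724]
0.18 78 [ 0.5524 -0.1374  0.1817] [ 0.5688 -0.1221  0.1999] [ 0.5575 -0.1264  0.1915]
0.2 27 [ 0.5523 -0.1367  0.2004] [ 0.5682 -0.1227  0.206 ] [ 0.5568 -0.1261  0.2028]
0.206 32 [ 0.5499 -0.1371  0.2062] [ 0.5651 -0.1185  0.2156] [ 0.5563 -0.1268  0.2095]
0.23 328 [ 0.5455 -0.1466  0.23  ] [ 0.5801 -0.1097  0.2599] [ 0.5555 -0.124   0.2464]
```

View pics/port.png

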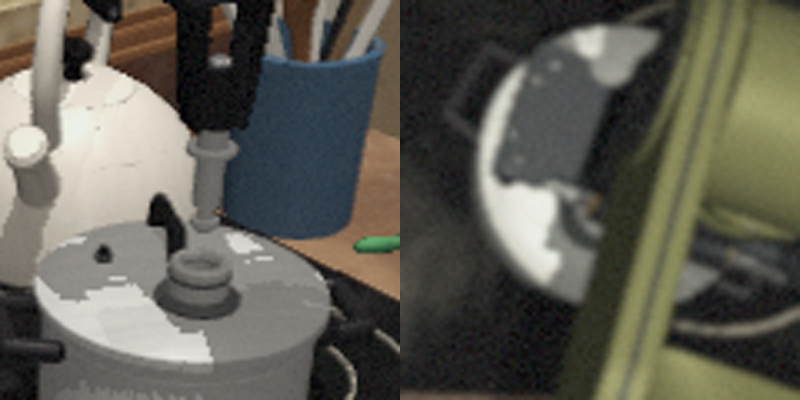

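The stem (crop (207,190)) hangs just above the port (crop (203,268)). I'll compare the two axes laterally and in depth.

```bash
python3 - <<'E'
from h import *
f=dict(np.load("scene2.npz"));Q=pts(f)
Q=Q.reshape(-1,3)
R=np.array([-.573,-.819])/1.0;R/=np.linalg.norm(R);F=np.array([.819,-.573]);F/=np.linalg.norm(F)
r=Q[:,:2]@R;w=Q[:,:2]@F;d=np.hypot(Q[:,0]-.564,Q[:,1]+.133)
def pr(n,m):
    print(n,m.sum(),"lat",np.percentile(r[m],[0,3,97,100]).round(4),"mid",((np.percentile(r[m],3)+np.percentile(r[m],97))/2).round(4),"fwd",np.percentile(w[m],[0,3,50,97,100]).round(4))
for lo,hi in((.172,.182),(.182,.192),(.195,.205),(.206,.216)): pr(lo,(d<.03)&(Q[:,2]>lo)&(Q[:,2]<hi))
pr("ring",(d<.028)&(Q[:,2]>.1405)&(Q[:,2]<.147))
pr("ringside",(d<.03)&(Q[:,2]>.132)&(Q[:,2]<.1395))
p=np.array([.5661,-.1326]);print("tcp",p@R,p@F)
E
```

```text
0.172 32 lat [-0.2224 -0.2215 -0.2088 -0.2075] mid -0.2151 fwd [0.5261 0.527  0.532  0.5372 0.5389]
0.182 41 lat [-0.2224 -0.2224 -0.2065 -0.2063] mid -0.2145 fwd [0.5263 0.5272 0.53   0.5338 0.5346]
0.195 46 lat [-0.2226 -0.2223 -0.2071 -0.2065] mid -0.2147 fwd [0.5271 0.5273 0.5296 0.538  0.5389]
0.206 32 lat [-0.2239 -0.2222 -0.2047 -0.2029] mid -0.2134 fwd [0.5253 0.5263 0.5291 0.5338 0.5344]
ring 119 lat [-0.2316 -0.2302 -0.1986 -0.1964] mid -0.2144 fwd [0.5181 0.519  0.5351 0.5527 0.5548]
ringside 96 lat [-0.2333 -0.2322 -0.1989 -0.1962] mid -0.2156 fwd [0.5175 0.518  0.5249 0.5478 0.5495]
tcp -0.2158741450918623 0.5398613928415863
```

Emit:
step_arm([
  [0,0,0.008,0,0,0,1],
  [0,0,0.006,0,0,0,1],
  [0,0,0.004,0,0,0,1],
  [0,0,0.003,0,0,0,1],
  [0,0,0.003,0,0,0,1],
  [0,0,0.002,0,0,0,1],
  [0,0,0.002,0,0,0,1],
  [0,0,0,0,0,0,1],
  [0,0,0,0,0,0,1],
  [0,0,0,0,0,0,1],
])

```text
t: 8.22
tool_pos: [0.5659, -0.1333, 0.394]
tcp_rot: [-180.0, -0.0, -21.0]
ft_force: [-0.6, 0.8, -1.5]
opening: 0.0221
grip_force: 45.0
```

Emit:
step_arm([
  [0,0,0.001,0,0,0,1],
  [0,0,0.001,0,0,0,1],
  [0,0,0.001,0,0,0,1],
  [0,0,0.001,0,0,0,1],
  [0,0,0.001,0,0,0,1],
  [0,0,0,0,0,0,1],
])

```text
t: 8.72
tool_pos: [0.5658, -0.1333, 0.3884]
tcp_rot: [180.0, 0.0, -21.0]
ft_force: [-0.6, -0.1, -1.6]
opening: 0.0221
grip_force: 45.0
```

Emit:
step_arm([
  [0,0,0.001,0,0,0,1],
  [0,0,0.001,0,0,0,1],
  [0,0,0.001,0,0,0,1],
  [0,0,0.001,0,0,0,1],
  [0,0,0,0,0,0,1],
  [0,0,0,0,0,0,1],
])

```text
t: 9.22
tool_pos: [0.5658, -0.1333, 0.3846]
tcp_rot: [180.0, 0.0, -21.0]
ft_force: [-0.3, 0.7, -0.4]
opening: 0.0219
grip_force: 45.0
```

Emit:
step_arm([
  [0,0,0.001,0,0,0,1],
  [0,0,0.001,0,0,0,1],
  [0,0,0.001,0,0,0,1],
  [0,0,0,0,0,0,1],
  [0,0,0,0,0,0,1],
])

```text
t: 9.63
tool_pos: [0.5659, -0.1333, 0.3816]
tcp_rot: [180.0, 0.0, -21.0]
ft_force: [-0.7, 0.5, -1.2]
opening: 0.0224
grip_force: 45.0
```

Emit:
step_arm([
  [0,0,0.001,0,0,0,1],
  [0,0,0.001,0,0,0,1],
  [0,0,0,0,0,0,1],
  [0,0,0,0,0,0,1],
])

```text
t: 9.97
tool_pos: [0.566, -0.1333, 0.38]
tcp_rot: [-180.0, -0.0, -21.0]
ft_force: [0.7, -0.8, -0.6]
opening: 0.0224
grip_force: 45.0
```

Emit:
step_arm([
  [0,0,0.001,0,0,0,1],
  [0,0,0.001,0,0,0,1],
  [0,0,0,0,0,0,1],
  [0,0,0,0,0,0,1],
])

```text
t: 10.3
tool_pos: [0.5661, -0.1333, 0.3786]
tcp_rot: [-180.0, -0.1, -21.0]
ft_force: [0.2, -0.5, 4.7]
opening: 0.0223
grip_force: 45.0
```

Emit:
step_arm([
  [0,0,0.001,0,0,0,1],
  [0,0,0.001,0,0,0,1],
  [0,0,0,0,0,0,1],
  [0,0,0,0,0,0,1],
])

```text
t: 10.63
tool_pos: [0.5657, -0.1332, 0.375]
tcp_rot: [180.0, 0.0, -21.0]
ft_force: [1.0, 0.1, -0.2]
opening: 0.0227
grip_force: 45.0
```

Emit:
step_arm([
  [0,0,0.001,0,0,0,1],
  [0,0,0.001,0,0,0,1],
  [0,0,0,0,0,0,1],
  [0,0,0,0,0,0,1],
])

```text
t: 10.97
tool_pos: [0.5657, -0.1332, 0.3728]
tcp_rot: [180.0, 0.1, -21.0]
ft_force: [1.0, -0.6, -1.7]
opening: 0.0226
grip_force: 45.0
```

Emit:
step_arm([
  [0,0,0.001,0,0,0,1],
  [0,0,0.001,0,0,0,1],
  [0,0,0,0,0,0,1],
  [0,0,0,0,0,0,1],
])

```text
t: 11.3
tool_pos: [0.5658, -0.1333, 0.3714]
tcp_rot: [180.0, 0.1, -21.0]
ft_force: [0.2, -0.3, -0.2]
opening: 0.0221
grip_force: 45.0
```

Emit:
step_arm([
  [0,0,0.001,0,0,0,1],
  [0,0,0.001,0,0,0,1],
  [0,0,0,0,0,0,1],
  [0,0,0,0,0,0,1],
])

```text
t: 11.63
tool_pos: [0.5659, -0.1333, 0.3699]
tcp_rot: [180.0, -0.0, -21.0]
ft_force: [-0.1, -0.7, -0.1]
opening: 0.0222
grip_force: 45.0
```

Emit:
step_arm([
  [0,0,0.001,0,0,0,1],
  [0,0,0.001,0,0,0,1],
  [0,0,0,0,0,0,1],
  [0,0,0,0,0,0,1],
])

```text
t: 11.97
tool_pos: [0.5661, -0.1333, 0.3698]
tcp_rot: [180.0, -0.1, -21.0]
ft_force: [-2.2, 0.1, 7.0]
opening: 0.0225
grip_force: 45.0
```

Emit:
step_arm([
  [0,0,0.001,0,0,0,1],
  [0,0,0,0,0,0,1],
  [0,0,0,0,0,0,1],
])

```text
t: 12.22
tool_pos: [0.5661, -0.1334, 0.3697]
tcp_rot: [180.0, -0.1, -21.0]
ft_force: [-4.1, 1.6, 10.2]
opening: 0.0226
grip_force: 45.0
```

Emit:
step_arm([
  [0,0,0.001,0,0,0,1],
  [0,0,0,0,0,0,1],
  [0,0,0,0,0,0,1],
])

```text
t: 12.47
tool_pos: [0.5662, -0.1334, 0.3697]
tcp_rot: [180.0, -0.1, -21.0]
ft_force: [-5.4, 0.5, 11.9]
opening: 0.0224
grip_force: 45.0
```

Emit:
step_arm([
  [-0.001,0.0004,0.001,0,0,0,1],
  [0,0,0,0,0,0,1],
  [0,0,0,0,0,0,1],
])

```text
t: 12.72
tool_pos: [0.5655, -0.1334, 0.3697]
tcp_rot: [-180.0, -0.3, -21.0]
ft_force: [-3.2, 2.4, 15.7]
opening: 0.0217
grip_force: 45.0
```

Emit:
step_arm([
  [0,0,0.001,0,0,0,1],
  [0,0,0,0,0,0,1],
  [0,0,0,0,0,0,1],
])

```text
t: 12.97
tool_pos: [0.5656, -0.1334, 0.3696]
tcp_rot: [-180.0, -0.3, -21.0]
ft_force: [-5.4, 1.9, 18.0]
opening: 0.0225
grip_force: 45.0
```

Emit:
step_arm([
  [0,0,0,0,0,0,1],
  [0,0,0,0,0,0,1],
  [0,0,0,0,0,0,1],
  [0,0,0,0,0,0,1],
  [0,0,0,0,0,0,1],
])

```text
t: 13.38
tool_pos: [0.5656, -0.1334, 0.3696]
tcp_rot: [-180.0, -0.3, -21.0]
ft_force: [-5.6, 1.8, 18.3]
opening: 0.0222
grip_force: 45.0
```

Emit:
step_arm([
  [0,0,-0.002,0,0,0,1],
  [0,0,-0.002,0,0,0,1],
  [0,0,-0.002,0,0,0,1],
  [0,0,-0.001,0,0,0,1],
  [0,0,0,0,0,0,1],
  [0,0,0,0,0,0,1],
])

```text
t: 13.88
tool_pos: [0.565, -0.1333, 0.3705]
tcp_rot: [-180.0, -0.0, -21.0]
ft_force: [2.6, 0.1, -0.6]
opening: 0.0224
grip_force: 45.0
```

Emit:
step_arm([
  [0,0,-0.001,0,0,0,1],
  [0,0,0,0,0,0,1],
  [0,0,0,0,0,0,1],
])

```text
t: 14.13
tool_pos: [0.5649, -0.1333, 0.3714]
tcp_rot: [-180.0, -0.0, -21.0]
ft_force: [4.2, -0.2, -3.5]
opening: 0.0226
grip_force: 45.0
```

Emit:
step_arm([
  [0.001,-0.0004,-0.001,0,0,0,1],
  [0,0,-0.001,0,0,0,1],
  [0,0,0,0,0,0,1],
  [0,0,0,0,0,0,1],
])

```text
t: 14.47
tool_pos: [0.5656, -0.1332, 0.3721]
tcp_rot: [180.0, 0.1, -21.0]
ft_force: [3.3, -1.0, -10.7]
opening: 0.0225
grip_force: 45.0
```

Emit:
step_arm([
  [0,0,-0.001,0,0,0,1],
  [0,0,0,0,0,0,1],
  [0,0,0,0,0,0,1],
])

```text
t: 14.72
tool_pos: [0.5654, -0.1332, 0.3722]
tcp_rot: [180.0, 0.2, -21.0]
ft_force: [5.1, -1.7, -15.6]
opening: 0.0224
grip_force: 45.0
```

Emit:
step_arm([
  [0,0,0,0,0,0,1],
  [0,0,0,0,0,0,1],
  [0,0,0,0,0,0,1],
  [0,0,0,0,0,0,1],
  [0,0,0,0,0,0,1],
  [0,0,0,0,0,0,1],
])

```text
t: 15.22
tool_pos: [0.5655, -0.1332, 0.3722]
tcp_rot: [180.0, 0.2, -21.0]
ft_force: [4.9, -1.5, -15.7]
opening: 0.0227
grip_force: 45.0
```

Emit:
step_arm([
  [0,0,0.001,0,0,0,1],
  [0,0,0.001,0,0,0,1],
  [0,0,0.001,0,0,0,1],
  [0,0,0.001,0,0,0,1],
  [0,0,0.001,0,0,0,1],
  [0,0,0.001,0,0,0,1],
  [0,0,0,0,0,0,1],
  [0,0,0,0,0,0,1],
])

```text
t: 15.88
tool_pos: [0.566, -0.1333, 0.3699]
tcp_rot: [180.0, -0.1, -21.0]
ft_force: [0.2, 0.1, 1.0]
opening: 0.0219
grip_force: 45.0
```

Locked, and resting on the seat nearly unloaded. Now release to about 47 mm and retreat straight up.

Emit:
step_arm([
  [0,0,0,0,0,0,0.45],
  [0,0,0,0,0,0,0.3],
  [0,0,0,0,0,0,0],
  [0,0,0,0,0,0,0],
  [0,0,0,0,0,0,0],
  [0,0,0,0,0,0,0],
], squeeze=5)

```text
t: 16.38
tool_pos: [0.5659, -0.1333, 0.3687]
tcp_rot: [-180.0, 0.0, -21.0]
ft_force: [-0.4, 0.8, 0.0]
opening: 0.0467
grip_force: 0.0
```

Emit:
step_arm([
  [0,0,-0.01,0,0,0,0],
  [0,0,-0.02,0,0,0,0],
  [0,0,-0.02,0,0,0,0],
  [0,0,-0.02,0,0,0,0],
  [0,0,-0.02,0,0,0,0],
  [0,0,-0.01,0,0,0,0],
  [0,0,0,0,0,0,0],
  [0,0,0,0,0,0,0],
  [0,0,0,0,0,0,0],
])

```text
t: 17.13
tool_pos: [0.5657, -0.1332, 0.4673]
tcp_rot: [180.0, 0.1, -21.0]
ft_force: [0.4, 0.8, 0.2]
opening: 0.0476
grip_force: 0.0
```

```bash
python3 - <<'E'
from h import *
f=grab("scene");c=f["color"][110:230,350:470,::-1];cv2.imwrite("pics/end.png",cv2.resize(c,(480,480),interpolation=cv2.INTER_CUBIC))
E
```

```text
(no output)
```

View pics/end.png

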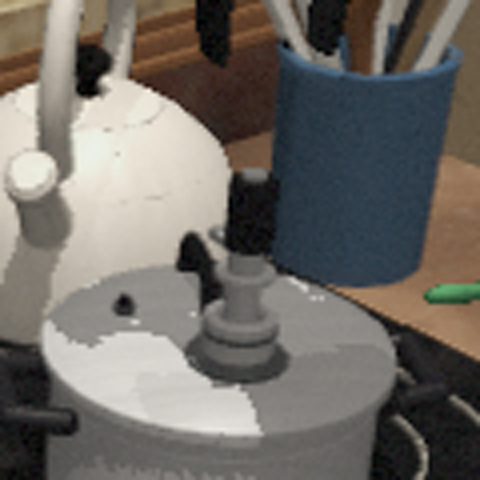

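The valve stands upright in the port (crop (245,270)) and the gripper is clear above it.

```bash
python3 -c "
from workcell import ctrl
print(ctrl.hand_in())"
```

```text
the job is handed in; nothing more can be done
None
```

The valve is in the cooker's port, pressed onto its seat with about 18–19 N. It held against a tug of about 15 N for half a second, then I let go and it stayed upright; the job is handed in, but no verdict came back.

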